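Probe a chip resistor with test tweezers

TASK

Take the test tweezers out of their rest, squeeze them until the tip gap matches the spacing of the two bright solder pads of the big chip resistor on the clamped circuit board, and set one tip gently on the middle of each pad. Hold that gap steady with both tips touching for about two seconds so the reading can settle, and finish while still holding the tweezers there; leave everything else on the bench where it is.

Things in the scene. Friction and masses are not known exactly. Their poses are not given: they have to be found in the camera images.
- tweezers: Test tweezers (spring-open, about 48 g) lying in the rest with their two arms side by side: black heel 32 x 18 x 12 mm with a small screen, steel arms with black ribbed finger pads, bent-down needle tips. Origin midway between the arm hinges, level with the underside of heel and arms; x to the tips, y to the left arm, z up. The heel spans x = -24 to +8 mm.
- left_arm: Arm on the tweezers' +y side: steel blade 98 long, 3 thick, 9 mm high, then bent down 55 degrees to the tip. Origin on its upright sprung hinge, 4 mm beside the tweezers' origin; x along the arm. It splays outward 0.110 rad at rest and 0.034 rad at 16 mm tip gap; there the outer faces of the finger pads are parallel.
- right_arm: The same arm on the -y side, mirrored.
- grip (a point): Point on the tweezers midway between the ribbed finger pads, 65 mm from the hinges, at half the arms' height (4.5 mm above the underside). Pads 26 long, 11 mm high; over their outer faces 32 mm at rest, 20.4 mm at 16 mm tip gap. 1 mm of squeeze here closes the tips about 1.8 mm; each side takes 2.5 N to start moving and 7 N at 16 mm gap.
- left_tip (a point): Lowest point of the left arm's round needle tip (3 mm thick), 118 mm from the hinge and 27.5 mm below the tweezers' underside, so 53 mm ahead of and 32 mm below the grip point. At rest the tips are 34 mm apart, centre to centre; squeezed fully they meet.
- right_tip (a point): The same point of the right arm's tip. Lowered up to 3 mm past contact, the gripped tweezers only tilt a little in the fingers and the tips stay down; a quick force-stopped touch may bounce off, so check.
- tweezer_rest: Fixed sheet-steel rest, 122 x 66 mm; it carries the tweezers' underside 50 mm above the bench on two upright plates: a notched one (57 mm high at its ears) 73 mm behind the origin under the heel, a wide one (56 mm high at its ears, 25 to 33 mm off the middle) 29 mm ahead under the arms, only a 3 mm base between. Origin on the bench below the grip point, to 4 mm; x from heel to tips.
- board: Green circuit board, 80 (x) by 100 (y) mm, in a low fixed board vise (84 x 156 mm, knob to y = 91); its jaws stand 4 mm above it at y = +-48 to 62 mm. Origin on the bench below the big chip; x points away from the robot side, z up; the board's upper face is 40 mm above the bench. Parts at x below 0 are under 2 mm high; capacitors and a terminal, up to 11 mm high, stand at x = 26 to 38 mm.
- chip (a point): Centre of the big chip resistor (largest of five: 8 long in y, 5 wide, 1.6 mm high, black with bright ends) at the middle of the board, at the height of the board's upper face.
- left_pad (a point): Centre of the bright flat solder pad beyond the big chip's +y end, on the board's upper face. The pad is 5 mm in y and 7.5 mm in x. The two pad centres are 16 mm apart.
- right_pad (a point): Centre of the same pad beyond the chip's -y end.
- solder_spool: Bystander: solder spool, 56 mm across the flanges, 38 mm high, standing on end. Origin at its underside.
- side_cutters: Bystander: small side cutters lying flat, about 120 x 56 x 13 mm. Origin at its underside.
- screwdriver: Bystander: slim screwdriver lying flat, 170 mm long. Origin at its underside.
- parts_jar: Bystander: closed glass jar, 64 mm across, 65 mm high. Origin at its underside.
- multimeter: Bystander: hand-held multimeter lying flat, 150 x 75 x 36 mm. Origin at its underside.
- desolder_pump: Bystander: desoldering pump lying flat, 190 mm long, 24 mm high. Origin at its underside.
- tip_tin: Bystander: open aluminium cup, 68 mm across, 50 mm high. Origin at its underside.
Not all that is in view belongs to the job. What is meant by the tweezers is not pink, and is the larger of those in its own colour.

How it is judged:
By the outcome, as a careful person would: the job done as asked, in the order asked, and still so for the second after the job is handed in, while the arm keeps its last pose, push and grip.
It also fails if it takes over 58 s, if anything falls off the work surface, if the arm or the gripper's body presses on something with over 40 N, if the wrist force passes 120 N, or if a joint passes its speed limit or range.

ROBOT

A 6-joint arm with a two-finger parallel gripper is mounted at the origin on the work surface. World frame = base frame: x ahead of the robot, y to its left, z up, the work surface at z = 0. Lengths are in m, angles in rad, forces in N, time in s.
With the tool pointing down it reaches from about 0.35 to 0.775 m from the base axis. Payload 5.5 kg.
Tool frame: the origin (TCP) lies where the fingers leave the gripper's body, on its centre line; the fingertips stand 73 mm ahead of it and the grasp point (between the pads) lies 54 mm ahead of it; z points along the fingers, y is the line along which they close (so a half turn about z gives the same grasp; the last joint's range is limited). The gripper opens to 85 mm and grips with 20 to 120 N. Pads are 22 mm wide; open, the fingers measure 114 mm over their backs; the gripper's body (76 mm by 85 mm) begins 54 mm behind the grasp point. The pads swing forward as they close: fully open they stand 13 mm farther back than shut.
Start: joints at [-1.395, 0.313, 0.046, 1.304, 0, 1.431], TCP at [0.179, -0.547, 0.304] pointing down, gripper open.
Joint ranges: [-2.76, 2.76], [-0.86, 1.69], [-1.03, 1.26], [-2.2, 2.34], [-1.47, 1.5], [-3.14, 3.14]. Speed limits (rad/s): [2.57, 2.57, 3.14, 3.14, 3.14, 3.14].

INTERFACE

Orientations are given as a unit quaternion [w, x, y, z].
In Python, from workcell import manip, viewer gives the robot as it stands.
- The arm moves only by the shell command python3 -m handwheel 'ROWS' [OPENING] [FORCE]. ROWS is JSON, a list of rows, each an object of numbers: "dx", "dy", "dz": the shift along the world's x, y, z in m; "ax", "ay", "az": the turn, a rotation vector about the world's x, y, z in rad. A call has 1 to 12 rows; each row shifts and turns the commanded pose from where the row before left it; what a row does not reach is not made up. A row lasts 1/8 s, in which the tool goes at most 62.5 mm and 10.7 degrees, less where a joint would pass 70% of its speed; a pose out of reach is approached as far as the arm can. A call with a gripper value outside its range is refused whole. OPENING is the finger opening in m, from 0 to 0.0854, set as the call begins (- or left out, the last holds). The fingers move at their own pace and stop on an object; FORCE is the grip in N (left out, the last holds). Time passes only in rows, so rows that do not move let the fingers close. It gives the time, the measured TCP pose, the force, the opening and the grip force at its end, in the units of the state.
- manip.state(): the state, without advancing time (a new reading comes with each control period).
- viewer.camera(name): name is "scene" or "side" or "wrist"; returns a dict with "image" (384x512x3 uint8, blue, green, red), "depth" (384x512 float32, m along the optical axis (not along the pixel's ray), 0 where there is no reading), "intrinsics" (3x3 intrinsics, pixels), "k1" (the pictures are not rectified: a ray, as slopes to the right and down, at radius r is drawn at 1 + k1 r^2 times it, then the intrinsics apply), "R" (3x3) and "t" (3): a world point X has camera coordinates R X + t. Camera axes: x right, y down, z forward; pixel columns grow to the right and rows downward; lengths in m; the calibration is good to about 2 mm. A picture is of the moment at which its call begins.
- manip.finish_job(): hands the job in; it is judged then, once.
The state is a dict: "t": time; "joint_pos": joint angles; "dq": joint speeds; "joint_efforts": joint torques, N m; "eef_pos": TCP position; "tool_rot": TCP orientation; "wrist_force": force on the tool from outside, world axes, zero at the start; "torque": the same for the moment, N m; "opening": opening from 0.0 (shut) to 1.0 (fully open); "finger_force": force on a finger pad.
Only numpy, scipy, OpenCV 4.12 (cv2) and the standard library are available. Lean on these libraries where they do the work, as an engineer would, in place of code of your own. Each camera call takes 0.05 s, during which the arm holds its last target. There are 200 camera calls.

## Working session

There is one attempt and no reset: what is moved stays moved. The work goes in short steps, Python scripts to look and compute and a shell command to move; the robot and the scene stay as the last step left them, time stands still between calls to the robot, and variables do not carry over. Pictures are saved under pics/ and viewed, at most 14 in all, crops included, and the job is handed in when it is done.

```bash
mkdir -p pics; ls
cat > h.py <<'E'
import numpy as np, cv2
from workcell import manip, viewer
def cam(n):
    c=viewer.camera(n); np.savez('last_'+n+'.npz',**{k:np.asarray(v) for k,v in c.items()}); return c
def load(n): return dict(np.load('last_'+n+'.npz'))
def rays(c,uv):
    uv=np.atleast_2d(np.float64(uv)); K=c['intrinsics']
    return np.c_[cv2.undistortPoints(uv[:,None],K,np.float64([float(c['k1']),0,0,0]))[:,0],np.ones(len(uv))]
def plane(c,uv,z):
    d=rays(c,uv)@c['R']; o=-c['R'].T@c['t']
    return o+d*((z-o[2])/d[:,2])[:,None]
def deproj(c,uv):
    uv=np.atleast_2d(uv).astype(int); D=c['depth'][uv[:,1],uv[:,0]]
    return (rays(c,uv)*D[:,None]-c['t'])@c['R']
def proj(c,X):
    return cv2.projectPoints(np.float64(np.atleast_2d(X)),cv2.Rodrigues(c['R'])[0],c['t'],c['intrinsics'],np.float64([float(c['k1']),0,0,0]))[0][:,0]
E
python3 - <<'E'
from h import *
for n in ['scene','side','wrist']:
    c=cam(n); cv2.imwrite(f'pics/{n}0.png',c['image']); print(n,-c['R'].T@c['t'],c['R'][2],c['k1'],c['intrinsics'][0,0])
a=[load(n)['image'] for n in['scene','side']]
s=manip.state();print(s)
E
```

```text
pics
scene [ 0.84362539 -0.54460512  0.68956892] [-0.33147918  0.62133532 -0.70997463] -0.04349946308394356 350.1092478234894
side [0.03021345 0.8359975  1.1067006 ] [ 0.36239535 -0.58352636 -0.72675071] 0.02511631730508649 440.72198845902744
wrist [ 0.25491296 -0.52099007  0.37330464] [-0.29500898 -0.09428605 -0.95083113] -0.011657223546892586 311.57100525809085
{'t': 0.15, 'joint_pos': array([-1.39457532e+00,  3.13853257e-01,  4.52919132e-02,  1.30355638e+00,
       -1.92772046e-05,  1.43121616e+00]), 'dq': array([-0.00039284, -0.00189753,  0.00501097,  0.00169465,  0.00065166,
       -0.00079337]), 'joint_efforts': array([ 1.56469046e-03, -4.81066597e+01,  2.98814893e+01,  1.39018614e-02,
       -1.42626964e-04,  1.58619315e-05]), 'eef_pos': array([ 0.17853677, -0.54632365,  0.30322045]), 'tool_rot': array([-6.60409440e-04,  9.87559365e-01,  1.57245234e-01, -2.17405511e-05]), 'wrist_force': array([-0.00496758,  0.62214955,  0.03802109]), 'torque': array([ 0.01545593,  0.00473637, -0.06487761]), 'finger_force': 0.0, 'opening': 1.0019433855622952}
```

View pics/scene0.png

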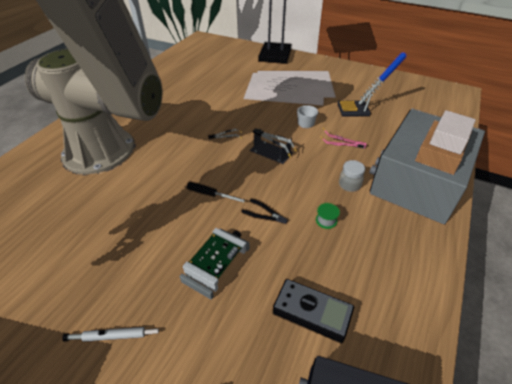

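View pics/side0.png

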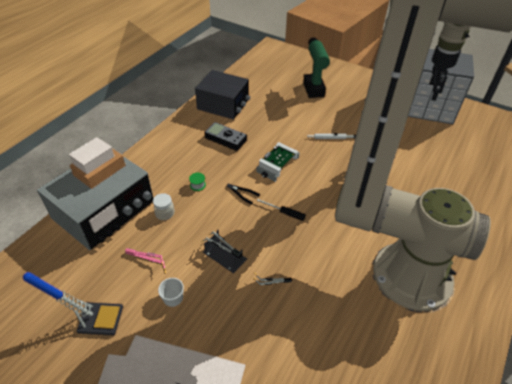

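Candidates for the tweezers are: A, the dark pair in the rest at scene (272,147) / side (222,250); B, the pink pair at scene (345,140) / side (147,257); C, the small dark pair on the bench at scene (225,134) / side (273,281). I choose A, which is in the rest, larger than C and not pink, and will check it in a close crop.

Run:
```python
from h import *
a=load('scene')['image'][115:175,200:310]; b=load('side')['image'][220:295,195:300]
f=lambda i:cv2.resize(i,(390,int(390*i.shape[0]/i.shape[1])),interpolation=cv2.INTER_CUBIC)
a,b=f(a),f(b);h=max(len(a),len(b));p=lambda i:np.vstack([i,np.zeros((h-len(i),390,3),np.uint8)])
cv2.imwrite('pics/crop1.png',np.hstack([p(a),p(b)]))
s,d=load('scene'),load('side')
for nm,u,v in [('A',(272,147),(222,250)),('C',(225,134),(273,281)),('board',(216,258),(278,160))]:
    print(nm,deproj(s,u),deproj(d,v),plane(s,u,.05),plane(d,v,.05))
```

```text
A [[0.49107605 0.25366442 0.00246673]] [[ 0.51700078  0.22030022 -0.00091493]] [[0.51546518 0.19844068 0.05      ]] [[0.49462411 0.24860263 0.05      ]]
C [[ 0.32101589  0.25098217 -0.0003391 ]] [[0.32999831 0.23397964 0.00544297]] [[0.35914807 0.19293218 0.05      ]] [[0.31786898 0.25833737 0.05      ]]
board [[ 0.56483275 -0.19836228  0.0389536 ]] [[ 0.55077902 -0.17721408  0.04173509]] [[ 0.5695662  -0.20424093  0.05      ]] [[ 0.54673905 -0.16935082  0.05      ]]
```

View pics/crop1.png

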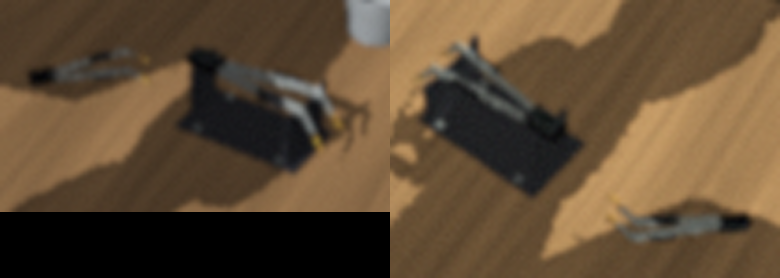

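Choice A is confirmed: the large pair sits on the dark rest, while C at right is short and lies on the bench. Next I get a rough heading, then move over it.

Run:
```python
from h import *
d=load('side')
k=105/390
P=lambda x,y:(195+(x-390)*k,220+y*k)
X=plane(d,[P(548,120)],.058)[0]; T=plane(d,[P(430,70),P(460,47)],.053)
print(X,T); v=T.mean(0)-X; print('yaw',np.arctan2(v[1],v[0]),np.linalg.norm(v))
# board axis: mask green
for n in['scene','side']:
    c=load(n); I=c['image'].astype(int); m=((I[...,1]>I[...,2]+12)&(I[...,1]>I[...,0]+5)).astype(np.uint8)
    _,l,s,ce=cv2.connectedComponentsWithStats(m)
    for i in range(1,len(s)):
        if s[i,4]>60: 
            p=plane(c,ce[i],.04)[0]
            if .4<p[0]<.75 and -.35<p[1]<-.05: 
                q=plane(c,np.argwhere(l==i)[:,::-1],.04)[:,:2]; r=cv2.minAreaRect(q.astype(np.float32)*1000); print(n,ce[i],p,r)
```

```text
[0.44890917 0.23583596 0.058     ] [[0.55656907 0.2431033  0.053     ]
 [0.54973883 0.21171373 0.053     ]]
yaw -0.0806674624449559 0.10470433196536408
scene [213.41845494 254.48927039] [ 0.55534488 -0.19361086  0.04      ] ((558.6554565429688, -191.20089721679688), (91.6563720703125, 75.87679290771484), 85.71854400634766)
side [279.12130178 156.80473373] [ 0.55650013 -0.19539953  0.04      ] ((558.0870971679688, -197.04965209960938), (90.08159637451172, 72.40475463867188), 85.80681610107422)
```

```bash
python3 -m handwheel '[{"dx":0.05,"dy":0.03},{"dx":0.05,"dy":0.03},{"dx":0.05,"dy":0.03},{"dx":0.05,"dy":0.04},{"dx":0.04,"dy":0.045},{"dx":0.03,"dy":0.05},{"dx":0.02,"dy":0.05},{"dx":0.01,"dy":0.05},{},{}]'
```

```text
validation failed for argument at $[0]...
```

```bash
python3 -m handwheel '[{"dx":0.05,"dy":0.03,"dz":0,"ax":0,"ay":0,"az":0},{"dx":0.05,"dy":0.03,"dz":0,"ax":0,"ay":0,"az":0},{"dx":0.05,"dy":0.03,"dz":0,"ax":0,"ay":0,"az":0},{"dx":0.05,"dy":0.04,"dz":0,"ax":0,"ay":0,"az":0},{"dx":0.04,"dy":0.045,"dz":0,"ax":0,"ay":0,"az":0},{"dx":0.03,"dy":0.05,"dz":0,"ax":0,"ay":0,"az":0},{"dx":0.03,"dy":0.05,"dz":0,"ax":0,"ay":0,"az":0},{"dx":0.02,"dy":0.05,"dz":0,"ax":0,"ay":0,"az":0},{"dx":0,"dy":0,"dz":0,"ax":0,"ay":0,"az":0},{"dx":0,"dy":0,"dz":0,"ax":0,"ay":0,"az":0}]'
python3 - <<'E'
from h import *
c=cam('wrist'); I=c['image']; cv2.imwrite('pics/board.png',I); s=manip.state(); print(s['t'],s['joint_pos'])
E
```

```text
t: 1.4
eef_pos: [0.4974, -0.2225, 0.3038]
tool_rot: [0.0, 0.987, 0.158, -0.0]
wrist_force: [-0.2, 0.5, 0.5]
opening: 1.003
finger_force: 0.0
1.45 [-5.69130949e-01  2.54821663e-01 -3.34792254e-02  1.28266959e+00
 -4.14975748e-04  2.25724942e+00]
```

View pics/board.png

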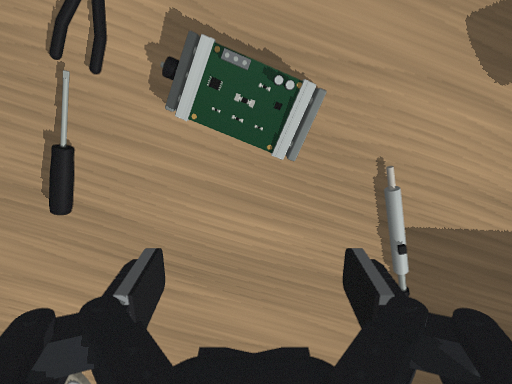

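The chip is around pixel (245,100) with bright pads at its ends; it's small, so I'll take a closer look before going on.

```bash
python3 -m handwheel '[{"dx":0.02,"dy":0.01,"dz":-0.05,"ax":0,"ay":0,"az":0},{"dx":0.02,"dy":0.01,"dz":-0.05,"ax":0,"ay":0,"az":0},{"dx":0,"dy":0,"dz":0,"ax":0,"ay":0,"az":0},{"dx":0,"dy":0,"dz":0,"ax":0,"ay":0,"az":0}]'
python3 - <<'E'
from h import *
c=cam('wrist'); I=c['image']; i=I.astype(int)
m=((i[...,1]>i[...,2]+12)&(i[...,1]>i[...,0]+5)).astype(np.uint8)
l=max(cv2.findContours(m,0,2)[0],key=cv2.contourArea); q=plane(c,l[:,0],.04)
print(cv2.minAreaRect((q[:,:2]*1000).astype(np.float32)))
x,y,w,h=cv2.boundingRect(l); print(x,y,w,h)
hull=np.zeros_like(m); cv2.fillPoly(hull,[cv2.convexHull(l)],1)
b=((i.min(2)>120)&(hull>0)).astype(np.uint8)
n,L,S,C=cv2.connectedComponentsWithStats(b)
for k in range(1,n):
    if S[k,4]>15: print(C[k].round(1),S[k,4],plane(c,C[k],.04)[0].round(4), i[L==k].mean(0).round())
cv2.imwrite('pics/board2.png',cv2.resize(I[y:y+h,x:x+w],None,fx=3,fy=3,interpolation=cv2.INTER_CUBIC)[:600,:800])
E
```

```text
t: 1.95
eef_pos: [0.5371, -0.204, 0.2049]
tool_rot: [0.0, 0.988, 0.156, 0.0]
wrist_force: [0.9, 0.4, 1.4]
opening: 0.997
finger_force: 0.0
((559.4818115234375, -191.79489135742188), (96.74734497070312, 80.00687408447266), 85.85138702392578)
173 89 154 140
[223.9 108. ] 36 [ 0.5937 -0.1625  0.04  ] [154. 158. 152.]
[235.8 112.9] 37 [ 0.593  -0.1719  0.04  ] [153. 157. 151.]
[247.9 117.9] 38 [ 0.5923 -0.1814  0.04  ] [152. 156. 150.]
[294.5 140.3] 109 [ 0.5874 -0.2199  0.04  ] [183. 185. 180.]
[309.6 146.7] 105 [ 0.5864 -0.2325  0.04  ] [183. 185. 179.]
[269.5 144.4] 22 [ 0.5787 -0.2029  0.04  ] [161. 168. 167.]
[280.3 148.7] 21 [ 0.5781 -0.2118  0.04  ] [166. 173. 171.]
[239.1 160.1] 75 [ 0.5599 -0.1846  0.04  ] [166. 173. 172.]
[256.6 167. ] 73 [ 0.5589 -0.1991  0.04  ] [167. 174. 174.]
[233.2 184.6] 21 [ 0.5397 -0.186   0.04  ] [165. 172. 170.]
[243.7 188.5] 18 [ 0.5391 -0.1948  0.04  ] [166. 173. 172.]
```

View pics/board2.png

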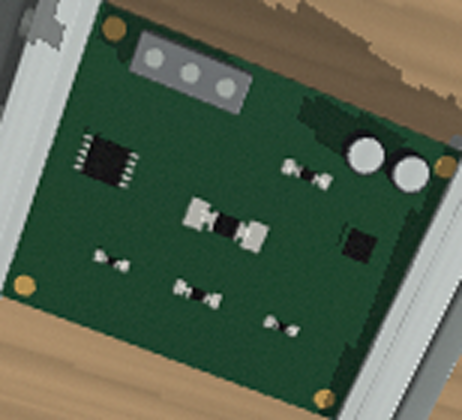

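The big chip is at crop (227,225), and its bright pads at crop (200,213) and (255,236) are the largest pair of five. That puts the chip at about (0.5594, -0.1918) with board yaw about -0.072. Next I go over to the tweezers, turning so the camera ends up on the heel side, because the other half-turn is out of J6's range.

```bash
python3 -m handwheel '[{"dx":0,"dy":0,"dz":0.04,"ax":0,"ay":0,"az":0.18},{"dx":0,"dy":0.03,"dz":0.02,"ax":0,"ay":0,"az":0.18},{"dx":0,"dy":0.04,"dz":0,"ax":0,"ay":0,"az":0.18},{"dx":0,"dy":0.04,"dz":0,"ax":0,"ay":0,"az":0.18},{"dx":0,"dy":0.04,"dz":0,"ax":0,"ay":0,"az":0.18},{"dx":0,"dy":0.04,"dz":0,"ax":0,"ay":0,"az":0.18},{"dx":0,"dy":0.04,"dz":0,"ax":0,"ay":0,"az":0.18},{"dx":0,"dy":0.04,"dz":0,"ax":0,"ay":0,"az":0.18},{"dx":0,"dy":0.04,"dz":0,"ax":0,"ay":0,"az":0.18},{"dx":-0.01,"dy":0.04,"dz":0,"ax":0,"ay":0,"az":0.18},{"dx":-0.01,"dy":0.04,"dz":0,"ax":0,"ay":0,"az":0.18}]'
python3 -m handwheel '[{"dx":-0.01,"dy":0.02,"dz":0,"ax":0,"ay":0,"az":0.18},{"dx":0,"dy":0.02,"dz":0,"ax":0,"ay":0,"az":0.18},{"dx":0,"dy":0.01,"dz":0,"ax":0,"ay":0,"az":0.18},{"dx":0,"dy":0,"dz":0,"ax":0,"ay":0,"az":0.18},{"dx":0,"dy":0,"dz":0,"ax":0,"ay":0,"az":0.045},{"dx":0,"dy":0,"dz":0,"ax":0,"ay":0,"az":0},{"dx":0,"dy":0,"dz":0,"ax":0,"ay":0,"az":0}]'
python3 - <<'E'
from h import *
c=cam('wrist'); I=c['image']; s=manip.state(); print(s['t'],s['joint_pos'],s['tool_rot'])
uv=proj(c,[.51,.23,.05])[0]; print(uv); x,y=(uv-[100,90]).astype(int); x=max(x,0);y=max(y,0);print(x,y)
cv2.imwrite('pics/tw.png',cv2.resize(I[y:y+190,x:x+200],None,fx=3,fy=3,interpolation=cv2.INTER_CUBIC))
E
```

```text
t: 3.38
eef_pos: [0.518, 0.188, 0.2668]
tool_rot: [0.002, 0.408, 0.913, 0.001]
wrist_force: [0.8, 0.0, 0.4]
opening: 0.999
finger_force: 0.0
t: 4.25
eef_pos: [0.5079, 0.237, 0.2654]
tool_rot: [0.001, 0.041, 0.999, 0.0]
wrist_force: [-0.1, -0.2, 0.3]
opening: 0.997
finger_force: 0.0
4.3 [ 2.93571391e-01  2.97505967e-01 -7.14784746e-02  1.20005065e+00
  2.37146524e-05  3.75690084e-01] [8.27879016e-04 4.10477841e-02 9.99156796e-01 3.00413110e-04]
[245.24372221 177.37626473]
145 87
```

View pics/tw.png

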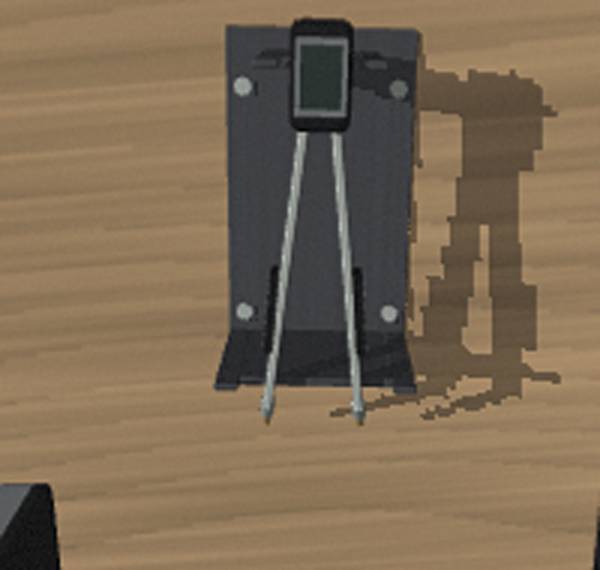

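The crop shows heel (322,75) at the top, arms running down to tips at crop (267,415) and (360,412), and pads at crop y about 265–350. Now I measure the midline.

Run:
```python
from h import *
c=load('wrist'); I=c['image'].astype(int)
m=(I.min(2)>95)
Lp,Rp=[],[]
for v in range(135,207):
    u=np.where(m[v,215:285])[0]+215
    a=u[u<249.5 ]; b=u[u>=249.5+ 2]
    if 1<=len(a)<9: Lp.append((a.mean(),v))
    if 1<=len(b)<9: Rp.append((b.mean(),v))
def fit(P):
    q=plane(c,P,.059)[:,:2]
    for _ in range(3):
        k=np.polyfit(q[:,0],q[:,1],1); r=q[:,1]-np.polyval(k,q[:,0]); q=q[abs(r)<max(2*r.std(),.0005)]
    print(len(q),k,r.std()); return k
A,B=fit(Lp),fit(Rp)
ya=(np.arctan(A[0])+np.arctan(B[0]))/2; print('yaw',ya,'half splay',(np.arctan(A[0])-np.arctan(B[0]))/2)
xi=(B[1]-A[1])/(A[0]-B[0]); X=np.array([xi,np.polyval(A,xi)]); e=np.array([np.cos(ya),np.sin(ya)])
print('apex',X,'origin by apex',X+e*4e-3/np.tan(.11)) 
h=plane(c,[(145+290/3,87+18/3),(145+353/3,87+18/3),(145+353/3,87+130/3),(145+292/3,87+130/3)],.062)[:,:2]; print(h)
hc=h.mean(0); o=hc+e*.008; print('heel c',hc,'origin by heel',o,'lat offset',np.cross(e,hc-X))
for oo in (o,X+e*4e-3/np.tan(.11)): print('grip',oo+e*.065)
t=plane(c,[(145+267/3,87+425/3),(145+359/3,87+423/3)],.0225)[:,:2]; print('tips',t,np.linalg.norm(t[0]-t[1]),'grip by tips',t.mean(0)-e*.053)
```

```text
70 [-0.16328664  0.30441263] 0.005240503421572813
70 [-0.02981582  0.26245392] 0.0033883300221853267
yaw -0.09583259826240445 half splay -0.06602560846811065
apex [0.31436619 0.25308083] origin by apex [0.35041686 0.24961539]
[[0.43298214 0.23431424]
 [0.43444605 0.25187383]
 [0.46544395 0.24957787]
 [0.46397123 0.23195127]]
heel c [0.44921084 0.2419293 ] origin by heel [0.45717413 0.24116381] lat offset 0.0018023792094592171
grip [0.52187589 0.23494422]
grip [0.41511861 0.2433958 ]
tips [[0.57546857 0.2108959 ]
 [0.57749891 0.24469382]] 0.033858844728301876 grip by tips [0.52372693 0.23286622]<stdin>:20: DeprecationWarning: Arrays of 2-dimensional vectors are deprecated. Use arrays of 3-dimensional vectors instead. (deprecated in NumPy 2.0)
```

Run:
```python
from h import *
c=load('wrist'); I=c['image'].astype(int)
m=(I.min(2)>105)&(I.max(2)-I.min(2)<25)
m[:132]=0;m[214:]=0;m[:,:228]=0;m[:,272:]=0
n,L,S,C=cv2.connectedComponentsWithStats(m.astype(np.uint8))
K=[]
for k in range(1,n):
    if S[k,4]>60:
        uv=np.argwhere(L==k)[:,::-1]; uv=uv[uv[:,1]<200]; q=plane(c,uv,.0585)[:,:2]
        d=cv2.fitLine(q.astype(np.float32),cv2.DIST_HUBER,0,.01,.01).ravel(); print(S[k],d); K.append((d[1]/d[0],d[3]-d[2]*d[1]/d[0]))
A,B=K
ya=(np.arctan(A[0])+np.arctan(B[0]))/2; print('yaw',ya,'half splay',(np.arctan(A[0])-np.arctan(B[0]))/2)
xi=(B[1]-A[1])/(A[0]-B[0]); X=np.array([xi,np.polyval(A,xi)]); e=np.array([np.cos(ya),np.sin(ya)])
o=X+e*4e-3/np.tan(.11)
print('apex',X,'origin',o,'grip',o+e*.065,'tips',o+e*.118)
for x in (.5,.52,.53): print(x,(np.polyval(A,x)+np.polyval(B,x))/2,abs(np.polyval(A,x)-np.polyval(B,x)))
```

```text
[234 132  13  82 220] [ 0.97651225 -0.215462    0.49401605  0.22788505]
[256 132   9  82 229] [ 0.9999918  -0.00405776  0.49651212  0.24412732]
yaw -0.11061135 half splay -0.10655357
apex [0.41897726 0.24444193] origin [0.45497278 0.2404441 ] grip [0.51957555 0.23326901] tips [0.57225167 0.22741856]
0.5 0.23533894051797688 0.017548440489917994
0.52 0.2330919180996716 0.021880173422396204
0.53 0.23196840689051895 0.024046039888635296
```

```bash
python3 -m handwheel '[{"dx":0.0136,"dy":-0.0038,"dz":0,"ax":0,"ay":0,"az":-0.0285},{"dx":0,"dy":0,"dz":-0.05,"ax":0,"ay":0,"az":0},{"dx":0,"dy":0,"dz":-0.05,"ax":0,"ay":0,"az":0},{"dx":0,"dy":0,"dz":-0.03,"ax":0,"ay":0,"az":0},{"dx":0,"dy":0,"dz":-0.02,"ax":0,"ay":0,"az":0},{"dx":0,"dy":0,"dz":-0.007,"ax":0,"ay":0,"az":0},{"dx":0,"dy":0,"dz":0,"ax":0,"ay":0,"az":0},{"dx":0,"dy":0,"dz":0,"ax":0,"ay":0,"az":0}]' 0.05 40
python3 - <<'E'
from h import *
c=cam('wrist'); I=c['image']; s=manip.state(); print(s['t'],s['eef_pos'],s['tool_rot'])
cv2.imwrite('pics/pre.png',I)
E
```

```text
t: 5.3
eef_pos: [0.5219, 0.2338, 0.108]
tool_rot: [0.001, 0.055, 0.998, 0.0]
wrist_force: [0.2, 0.0, 0.8]
opening: 0.59
finger_force: 0.0
5.35 [0.52189346 0.23383708 0.10808444] [1.03758976e-03 5.47261702e-02 9.98500788e-01 3.83379570e-04]
```

View pics/pre.png

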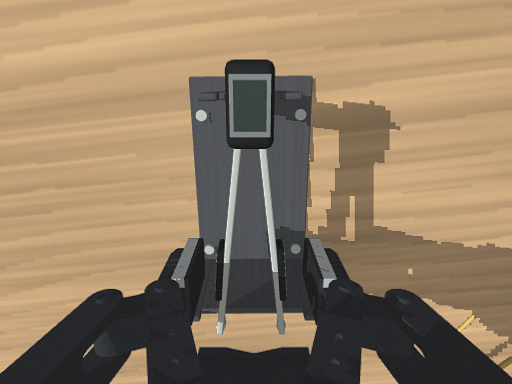

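The fingers straddle the arms evenly at rows 240–300, aligned with the ribbed pads. Now I squeeze.

```bash
python3 -m handwheel '[{"dx":0,"dy":0,"dz":0,"ax":0,"ay":0,"az":0},{"dx":0,"dy":0,"dz":0,"ax":0,"ay":0,"az":0},{"dx":0,"dy":0,"dz":0,"ax":0,"ay":0,"az":0},{"dx":0,"dy":0,"dz":0,"ax":0,"ay":0,"az":0},{"dx":0,"dy":0,"dz":0,"ax":0,"ay":0,"az":0},{"dx":0,"dy":0,"dz":0,"ax":0,"ay":0,"az":0},{"dx":0,"dy":0,"dz":0,"ax":0,"ay":0,"az":0},{"dx":0,"dy":0,"dz":0,"ax":0,"ay":0,"az":0}]' 0.0204 40
python3 -m handwheel '[{"dx":0,"dy":0,"dz":0.005,"ax":0,"ay":0,"az":0},{"dx":0,"dy":0,"dz":0.015,"ax":0,"ay":0,"az":0},{"dx":0,"dy":0,"dz":0.03,"ax":0,"ay":0,"az":0},{"dx":0,"dy":0,"dz":0.04,"ax":0,"ay":0,"az":0},{"dx":0,"dy":0,"dz":0,"ax":0,"ay":0,"az":0},{"dx":0,"dy":0,"dz":0,"ax":0,"ay":0,"az":0}]'
python3 - <<'E'
from h import *
c=cam('wrist'); I=c['image']; s=manip.state(); print(s['t'],s['eef_pos'],s['opening']*85.4,s['finger_force'])
cv2.imwrite('pics/lift.png',I)
E
```

```text
t: 6.35
eef_pos: [0.522, 0.2339, 0.1085]
tool_rot: [0.002, 0.055, 0.999, 0.0]
wrist_force: [-0.2, -1.5, 5.5]
opening: 0.241
finger_force: 5.3
t: 7.1
eef_pos: [0.5208, 0.2336, 0.1971]
tool_rot: [0.0, 0.055, 0.999, 0.0]
wrist_force: [0.8, -0.1, -1.2]
opening: 0.232
finger_force: 6.9
7.15 [0.52038499 0.23349144 0.19634977] 20.429981036007295 6.870690733194351
```

View pics/lift.png

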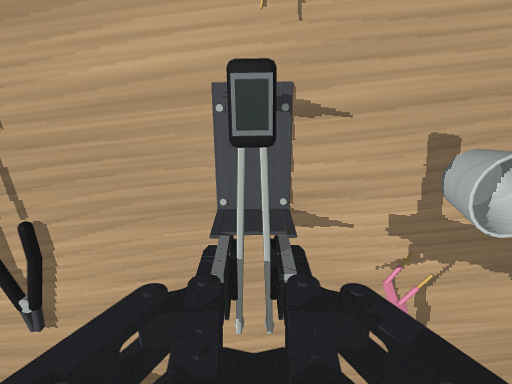

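The tweezers are held at 20.4 mm opening and 6.9 N, with the heel level and the tips at (239,331) and (270,331). Next I carry them over the board.

```bash
python3 -m handwheel '[{"dx":0,"dy":-0.015,"dz":0.01,"ax":0,"ay":0,"az":0},{"dx":0,"dy":-0.03,"dz":0,"ax":0,"ay":0,"az":0},{"dx":0,"dy":-0.04,"dz":0,"ax":0,"ay":0,"az":0},{"dx":0,"dy":-0.045,"dz":0,"ax":0,"ay":0,"az":0.01},{"dx":0,"dy":-0.045,"dz":0,"ax":0,"ay":0,"az":0.01},{"dx":0,"dy":-0.045,"dz":0,"ax":0,"ay":0,"az":0.018},{"dx":0,"dy":-0.045,"dz":0,"ax":0,"ay":0,"az":0},{"dx":0,"dy":-0.045,"dz":0,"ax":0,"ay":0,"az":0},{"dx":-0.005,"dy":-0.045,"dz":0,"ax":0,"ay":0,"az":0},{"dx":-0.005,"dy":-0.035,"dz":0,"ax":0,"ay":0,"az":0},{"dx":-0.005,"dy":-0.02,"dz":0,"ax":0,"ay":0,"az":0},{"dx":0,"dy":-0.012,"dz":0,"ax":0,"ay":0,"az":0}]'
python3 -m handwheel '[{"dx":0,"dy":0,"dz":-0.02,"ax":0,"ay":0,"az":0},{"dx":0,"dy":0,"dz":-0.03,"ax":0,"ay":0,"az":0},{"dx":0,"dy":0,"dz":-0.01,"ax":0,"ay":0,"az":0},{"dx":0,"dy":0,"dz":0,"ax":0,"ay":0,"az":0},{"dx":0,"dy":0,"dz":0,"ax":0,"ay":0,"az":0}]'
python3 - <<'E'
from h import *
c=cam('wrist'); I=c['image']; s=manip.state(); print(s['t'],s['eef_pos'],s['tool_rot'],s['opening']*85.4,s['finger_force'])
for n in('scene','side'): cam(n)
p=[proj(c,[a])[0] for a in([.5600,-.1839,.04],[.5588,-.1999,.04])]; print(p)
cv2.imwrite('pics/above.png',cv2.resize(I[224:384,160:350],None,fx=4,fy=3.75,interpolation=cv2.INTER_CUBIC))
E
```

```text
t: 8.65
eef_pos: [0.5049, -0.1899, 0.2067]
tool_rot: [-0.001, 0.037, 0.999, 0.0]
wrist_force: [-0.2, -0.5, -1.4]
opening: 0.241
finger_force: 6.9
t: 9.28
eef_pos: [0.5066, -0.1886, 0.1479]
tool_rot: [0.001, 0.035, 0.999, -0.0]
wrist_force: [0.8, -0.2, -0.0]
opening: 0.239
finger_force: 6.9
9.325 [ 0.50669839 -0.18859093  0.14805876] [ 8.66974215e-04  3.55069473e-02  9.99368988e-01 -3.61391284e-04] 20.152986104404455 6.876425966620445
[array([265.01844327, 292.93986113]), array([241.31585786, 292.88031432])]
```

View pics/above.png

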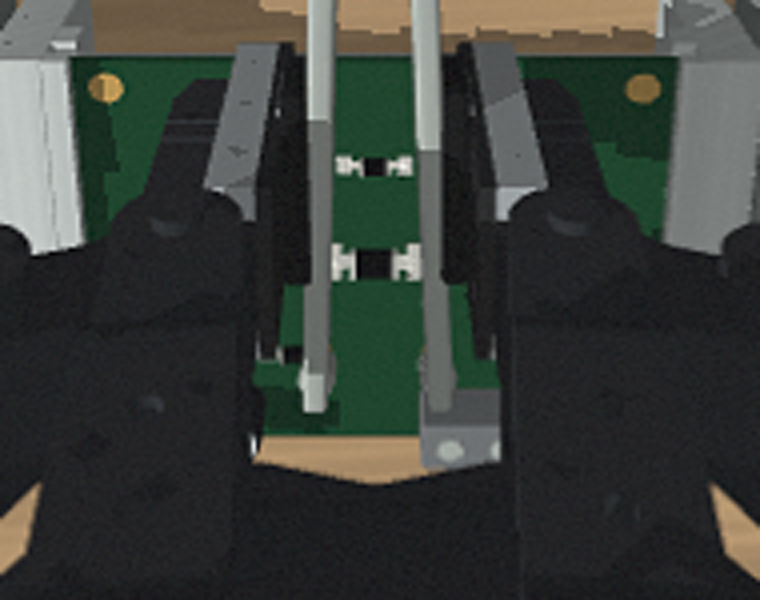

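The chip shows at crop (375,260), where I predicted it. The blade ends are at crop (315,395) and (440,390), and the needle tips are hidden end-on below them. I'll check the lateral centring and gap from the blades, and find the tips in the scene and side views.

Run:
```python
from h import *
c=load('wrist'); s=manip.state(); T=s['eef_pos']; zt=.1480-.0492
yb=-.0715; e=np.array([np.cos(yb),np.sin(yb)]); n=np.array([-e[1],e[0]])
ch=np.array([.5594,-.19185])
I=c['image'].astype(int)
for v in (262,270,280,290,300,318,324):
    g=I[v,225:285].min(1); 
    px=lambda lo,hi:[u for u in range(lo,hi) if I[v,u].min()>95 and I[v,u].max()-I[v,u].min()<22]
    a=px(230,246);b=px(260,278)
    if a and b:
        q=plane(c,[(np.mean(a),v),(np.mean(b),v)],zt)[:,:2]-ch
        print(v,a[0],a[-1],b[0],b[-1],'lat',q@n*1000,'along',q@e*1000)
tipz=.148-.0857
tip=lambda k:np.r_[T[:2]+e*.053+n*k*.008,tipz]
for nm in('wrist','scene','side'):
    cc=load(nm); print(nm,proj(cc,[tip(1),tip(-1)]).round(1).tolist(), 'pads',proj(cc,[np.r_[ch+n*.008,.04],np.r_[ch-n*.008,.04]]).round(1).tolist())
a=load('scene')['image'];b=load('side')['image']
u=proj(load('scene'),[np.r_[ch,.05]])[0].astype(int);w=proj(load('side'),[np.r_[ch,.05]])[0].astype(int)
f=lambda i,u:cv2.resize(i[u[1]-30:u[1]+30,u[0]-28:u[0]+28],None,fx=7,fy=7,interpolation=cv2.INTER_CUBIC)
print(u,w); cv2.imwrite('pics/ext.png',np.hstack([f(a,u),f(b,w)]))
```

```text
262 238 242 264 269 lat [-5.75183427  5.82551136] along [-59.79978499 -59.79580809]
270 238 245 260 269 lat [-5.44037693  5.10709564] along [-55.76861681 -55.76499953]
280 238 241 265 269 lat [-6.10277113  6.17041265] along [-50.62021424 -50.61572768]
290 238 245 262 269 lat [-5.3079224   5.56564385] along [-45.34556744 -45.3413881 ]
300 237 241 266 271 lat [-6.48616761  7.00411183] along [-39.93963201 -39.93413938]
318 230 241 267 271 lat [-7.43976811  7.39352663] along [-29.86058193 -29.85448043]
324 235 240 267 272 lat [-7.39720449  7.68457742] along [-26.39673891 -26.39019706]
wrist [[265.6, 316.0], [239.3, 316.0]] pads [[265.1, 292.9], [241.4, 292.9]]
scene [[216.5, 246.3], [212.2, 251.5]] pads [[217.5, 252.0], [213.3, 257.2]]
side [[277.0, 153.6], [279.5, 151.1]] pads [[276.7, 158.3], [279.2, 155.9]]
[214 251] [278 155]
```

View pics/ext.png

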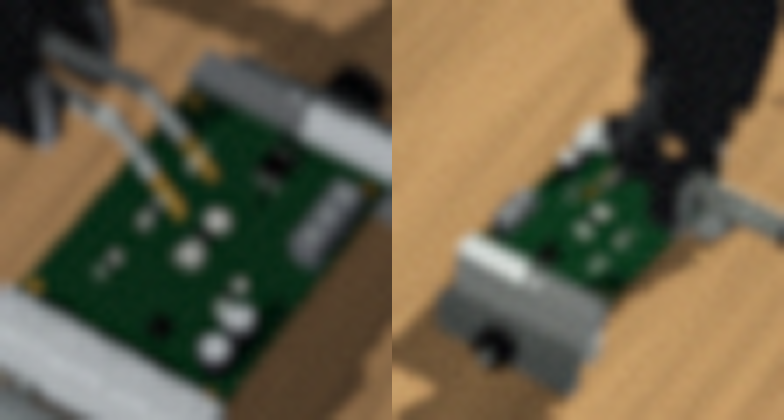

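The scene view shows the tips at px (211.7,251.7) and (216,246.4), within 0.5 px of the prediction, and the pads agree too. The gap is centred, so I descend slowly.

```bash
python3 -m handwheel '[{"dx":0,"dy":0.0004,"dz":-0.008,"ax":0,"ay":0,"az":0},{"dx":0,"dy":0,"dz":-0.006,"ax":0,"ay":0,"az":0},{"dx":0,"dy":0,"dz":-0.003,"ax":0,"ay":0,"az":0},{"dx":0,"dy":0,"dz":-0.002,"ax":0,"ay":0,"az":0},{"dx":0,"dy":0,"dz":0,"ax":0,"ay":0,"az":0},{"dx":0,"dy":0,"dz":0,"ax":0,"ay":0,"az":0},{"dx":0,"dy":0,"dz":0,"ax":0,"ay":0,"az":0}]'
python3 -m handwheel '[{"dx":0,"dy":0,"dz":-0.0005,"ax":0,"ay":0,"az":0},{"dx":0,"dy":0,"dz":-0.0005,"ax":0,"ay":0,"az":0},{"dx":0,"dy":0,"dz":-0.0005,"ax":0,"ay":0,"az":0},{"dx":0,"dy":0,"dz":-0.0005,"ax":0,"ay":0,"az":0},{"dx":0,"dy":0,"dz":0,"ax":0,"ay":0,"az":0},{"dx":0,"dy":0,"dz":0,"ax":0,"ay":0,"az":0}]'
python3 - <<'E'
from h import *
s=manip.state(); print(s['t'],s['eef_pos'],s['wrist_force'],s['torque'],s['opening']*85.4,s['finger_force'])
E
```

```text
t: 10.3
eef_pos: [0.5061, -0.188, 0.1281]
tool_rot: [0.0, 0.036, 0.999, -0.0]
wrist_force: [-0.1, -0.2, -0.1]
opening: 0.244
finger_force: 6.9
t: 11.05
eef_pos: [0.506, -0.188, 0.1259]
tool_rot: [0.0, 0.036, 0.999, 0.0]
wrist_force: [1.3, 0.2, -0.0]
opening: 0.237
finger_force: 6.9
11.05 [ 0.50600699 -0.18797072  0.12593131] [ 1.27748428  0.22051987 -0.02577853] [ 0.08298811 -0.01032789 -0.00668831] 20.203190098189644 6.882144659757614
```

Expected contact is about here (TCP z ≈ 0.1257). I go on in small steps.

```bash
python3 -m handwheel '[{"dx":0.0003,"dy":0,"dz":-0.0005,"ax":0,"ay":0,"az":0},{"dx":0,"dy":0,"dz":-0.0005,"ax":0,"ay":0,"az":0},{"dx":0,"dy":0,"dz":0,"ax":0,"ay":0,"az":0},{"dx":0,"dy":0,"dz":0,"ax":0,"ay":0,"az":0}]'
python3 -m handwheel '[{"dx":0,"dy":0,"dz":-0.0005,"ax":0,"ay":0,"az":0},{"dx":0,"dy":0,"dz":-0.0005,"ax":0,"ay":0,"az":0},{"dx":0,"dy":0,"dz":0,"ax":0,"ay":0,"az":0},{"dx":0,"dy":0,"dz":0,"ax":0,"ay":0,"az":0}]'
python3 - <<'E'
from h import *
for _ in range(3):
    cam('scene'); s=manip.state(); print(s['t'],s['eef_pos'],s['wrist_force'],s['torque'],s['opening']*85.4)
c=cam('wrist');cam('side')
E
```

```text
t: 11.55
eef_pos: [0.5064, -0.188, 0.125]
tool_rot: [0.0, 0.036, 0.999, 0.0]
wrist_force: [0.3, -0.3, 0.6]
opening: 0.238
finger_force: 6.5
t: 12.05
eef_pos: [0.5061, -0.1878, 0.1238]
tool_rot: [-0.0, 0.036, 0.999, 0.0]
wrist_force: [-0.7, -0.7, 0.5]
opening: 0.244
finger_force: 6.5
12.1 [ 0.5061501  -0.18789905  0.12384952] [-1.14081433 -0.20911216  1.15146188] [-0.01256995  0.07204374 -0.00611799] 20.43580457519946
12.15 [ 0.50621517 -0.18792113  0.12387257] [-0.88120581 -1.06730351 -0.56660474] [ 0.03169865  0.08540041 -0.01056133] 20.77374045032739
12.2 [ 0.50627661 -0.18796722  0.12389879] [ 0.14954377 -0.32843351  0.49517322] [-0.0148362   0.10033081  0.00247461] 20.364585787224275
```

Run:
```python
from h import *
a=cv2.imread('pics/lift.png'); b=load('wrist')['image']
def sub(t,r):
    x,y,w,h=r; R=cv2.matchTemplate(b[y-8:y+h+8,x-8:x+w+8],a[y:y+h,x:x+w],cv2.TM_CCOEFF_NORMED); _,s,_,(u,v)=cv2.minMaxLoc(R)
    fu=.5*(R[v,u-1]-R[v,u+1])/(R[v,u-1]-2*R[v,u]+R[v,u+1]); fv=.5*(R[v-1,u]-R[v+1,u])/(R[v-1,u]-2*R[v,u]+R[v+1,u]); print(t,s,u-8+fu,v-8+fv)
sub('heel',(226,58,52,90)); sub('screen',(232,70,42,68))
sub('fingerL',(210,238,22,40))
c=load('scene'); f=lambda i,u:cv2.resize(i[u[1]-30:u[1]+30,u[0]-28:u[0]+28],None,fx=7,fy=7,interpolation=cv2.INTER_CUBIC)
w=cv2.resize(b[234:384,180:330],(420,420),interpolation=cv2.INTER_CUBIC)
cv2.imwrite('pics/touch.png',np.hstack([f(c['image'],(214,251)),w]))
```

```text
heel 0.7191352844238281 1.8608396 -1.0213606
screen 0.9023657441139221 1.7828523 -1.1340482
fingerL 0.92718505859375 0.024613839 -0.09716454
```

View pics/touch.png

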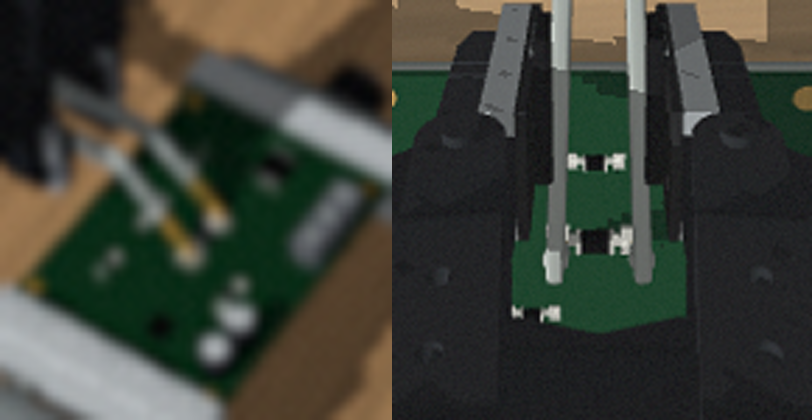

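Run:
```python
from h import *
A=cv2.imread('pics/ext.png')[:,:392]; B=cv2.imread('pics/touch.png')[:,:392]
for nm,i in(('above',A),('touch',B)):
    h=cv2.cvtColor(i,cv2.COLOR_BGR2HSV); m=((h[...,0]>12)&(h[...,0]<28)&(h[...,1]>95)&(h[...,2]>90)).astype(np.uint8); m[:150]=0;m[:,:140]=0;m[:,250:]=0
    n,L,S,C=cv2.connectedComponentsWithStats(m)
    for k in range(1,n):
        if S[k,4]>80: 
            q=np.argwhere(L==k)[:,::-1]; d=q@np.array([.5,.866]); e=q[d>np.percentile(d,95)].mean(0); print(nm,S[k],C[k].round(),'end px',(e/7+[186,221]).round(2))
c=load('scene'); yb=-.0715; e=np.array([np.cos(yb),np.sin(yb)]); n=np.array([-e[1],e[0]]); ch=np.array([.5594,-.19185])
for T,z in((np.array([.5067,-.1886]),.0623),(np.array([.5062,-.1879]),.04)): print(proj(c,[np.r_[T+e*.053+n*k,z] for k in(.008,-.008)]).round(2).tolist())
# px per mm along/lat at board
p0=proj(c,[np.r_[ch,.04]])[0]; print('px/mm along',proj(c,[np.r_[ch+e*.001,.04]])[0]-p0,'lat',proj(c,[np.r_[ch+n*.001,.04]])[0]-p0)
w=load('wrist'); I=w['image'].astype(int); zt=.0767-.002
for x,y in ((554,265),(642,268),(560,200),(638,200)):
    u=(180+(x-392)/2.8,234+y/2.8); q=plane(w,[u],.069 if y>250 else .076)[0,:2]-ch; print(u,q@n*1000,q@e*1000)
u=(180+(596-392)/2.8,234+240/2.8); q=plane(w,[u],.0416)[0,:2]-ch; print('chip',q@n*1000,q@e*1000)
```

```text
above [187 150  27  26 345] [202. 162.] end px [216.05 245.79]
above [151 173  32  42 560] [167. 194.] end px [211.59 251.24]
touch [191 180  35  35 396] [208. 200.] end px [217.69 251.4 ]
touch [161 216  32  35 476] [176. 235.] end px [212.98 256.47]
[[216.54, 246.33], [212.24, 251.56]]
[[217.39, 251.9], [213.19, 257.08]]
px/mm along [0.36749895 0.19416387] lat [ 0.2620681  -0.32397121]
(237.85714285714286, 328.64285714285717) -7.0465748672071395 -18.926021106596323
(269.2857142857143, 329.7142857142857) 8.578840156197792 -18.243708831398383
(240.0, 305.42857142857144) -5.424232266454809 -38.41128569631122
(267.8571428571429, 305.42857142857144) 7.265077026416295 -38.395354584606636
chip 0.3645811350425065 -0.5943014580458856
```

Both tips sit on their pads in the scene view: ends at px (217.7,251.4) and (213.0,256.5), against pads at (217.4,251.9) and (213.2,257.1). They're about 0.5 mm too far toward +y. I'll lift slightly, shift and set them down again a bit more firmly, then hold.

```bash
python3 -m handwheel '[{"dx":0,"dy":0,"dz":0.0015,"ax":0,"ay":0,"az":0},{"dx":0,"dy":0,"dz":0.0015,"ax":0,"ay":0,"az":0},{"dx":0,"dy":-0.0005,"dz":0,"ax":0,"ay":0,"az":0},{"dx":0,"dy":0,"dz":0,"ax":0,"ay":0,"az":0},{"dx":0,"dy":0,"dz":-0.001,"ax":0,"ay":0,"az":0},{"dx":0,"dy":0,"dz":-0.001,"ax":0,"ay":0,"az":0},{"dx":0,"dy":0,"dz":-0.0005,"ax":0,"ay":0,"az":0},{"dx":0,"dy":0,"dz":-0.0005,"ax":0,"ay":0,"az":0},{"dx":0,"dy":0,"dz":-0.0003,"ax":0,"ay":0,"az":0},{"dx":0,"dy":0,"dz":-0.0003,"ax":0,"ay":0,"az":0},{"dx":0,"dy":0,"dz":0,"ax":0,"ay":0,"az":0},{"dx":0,"dy":0,"dz":0,"ax":0,"ay":0,"az":0}]'
python3 - <<'E'
from h import *
P=[]
for _ in range(4):
    c=cam('scene'); s=manip.state(); print(s['eef_pos'],s['wrist_force'],s['torque'],s['opening']*85.4,s['finger_force']); P.append(c['image'].astype(float))
w=cam('wrist')
i=cv2.resize(np.mean(P,0).astype(np.uint8)[221:281,186:242],None,fx=7,fy=7,interpolation=cv2.INTER_CUBIC)
h=cv2.cvtColor(i,cv2.COLOR_BGR2HSV); m=((h[...,0]>12)&(h[...,0]<28)&(h[...,1]>95)&(h[...,2]>90)).astype(np.uint8); m[:150]=0;m[:,:140]=0;m[:,250:]=0
n,L,S,C=cv2.connectedComponentsWithStats(m)
for k in range(1,n):
    if S[k,4]>80:
        q=np.argwhere(L==k)[:,::-1]; d=q@np.array([.5,.866]); e=q[d>np.percentile(d,95)].mean(0); print(S[k],'end px',(e/7+[186,221]).round(2))
b=w['image']
cv2.imwrite('pics/final.png',np.hstack([i,cv2.resize(b[284:344,210:300],(400,420),interpolation=cv2.INTER_CUBIC)]))
E
```

```text
t: 13.8
eef_pos: [0.5064, -0.1885, 0.1234]
tool_rot: [0.0, 0.036, 0.999, -0.0]
wrist_force: [-0.7, -0.2, 0.6]
opening: 0.239
finger_force: 6.4
[ 0.50637067 -0.1885352   0.12337432] [-0.68013443 -0.34427924  1.23836741] [-0.02036393  0.04456568 -0.03163707] 20.756670786394952 6.418368816375732
[ 0.50641349 -0.18854925  0.1234115 ] [0.02211271 0.02756636 0.77373074] [-0.04404639  0.04306904 -0.02665669] 20.469778957020306 6.420823708176613
[ 0.50640499 -0.18855541  0.12339334] [-0.46689396 -0.86410391  0.33741408] [-0.03232266  0.02107555  0.01518614] 20.198233643449175 6.42078123986721
[ 0.50642271 -0.18853913  0.123391  ] [-0.18884893 -0.89481031  1.04991777] [-0.03405564 -0.00894563  0.02762391] 20.523642348517388 6.421570926904678
[193 186  33  29 403] end px [217.63 251.41]
[159 217  33  40 538] end px [212.71 257.22]
```

View pics/final.png

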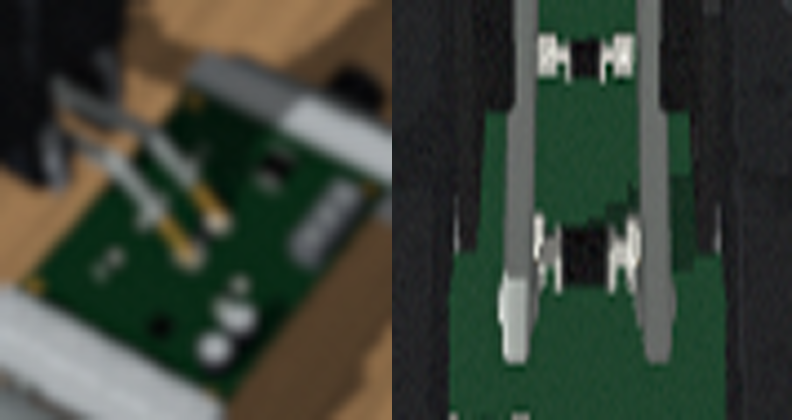

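Both tips are on their pads. The upward wrist force is about 0.8 N, against -0.5 N when hanging free, and finger force has dropped steadily, so contact is real. The images and the 6.9 N free squeeze suggest the gap is about 0.5 mm wide, so I'll trim it slightly and hold.

```bash
Z='x'; python3 -m handwheel '[{"dx":0,"dy":0,"dz":0,"ax":0,"ay":0,"az":0},{"dx":0,"dy":0,"dz":0,"ax":0,"ay":0,"az":0},{"dx":0,"dy":0,"dz":0,"ax":0,"ay":0,"az":0},{"dx":0,"dy":0,"dz":0,"ax":0,"ay":0,"az":0},{"dx":0,"dy":0,"dz":0,"ax":0,"ay":0,"az":0},{"dx":0,"dy":0,"dz":0,"ax":0,"ay":0,"az":0},{"dx":0,"dy":0,"dz":0,"ax":0,"ay":0,"az":0},{"dx":0,"dy":0,"dz":0,"ax":0,"ay":0,"az":0},{"dx":0,"dy":0,"dz":0,"ax":0,"ay":0,"az":0},{"dx":0,"dy":0,"dz":0,"ax":0,"ay":0,"az":0},{"dx":0,"dy":0,"dz":0,"ax":0,"ay":0,"az":0},{"dx":0,"dy":0,"dz":0,"ax":0,"ay":0,"az":0}]' 0.0202 40
python3 -m handwheel '[{"dx":0,"dy":0,"dz":0,"ax":0,"ay":0,"az":0},{"dx":0,"dy":0,"dz":0,"ax":0,"ay":0,"az":0},{"dx":0,"dy":0,"dz":0,"ax":0,"ay":0,"az":0},{"dx":0,"dy":0,"dz":0,"ax":0,"ay":0,"az":0},{"dx":0,"dy":0,"dz":0,"ax":0,"ay":0,"az":0},{"dx":0,"dy":0,"dz":0,"ax":0,"ay":0,"az":0},{"dx":0,"dy":0,"dz":0,"ax":0,"ay":0,"az":0},{"dx":0,"dy":0,"dz":0,"ax":0,"ay":0,"az":0},{"dx":0,"dy":0,"dz":0,"ax":0,"ay":0,"az":0},{"dx":0,"dy":0,"dz":0,"ax":0,"ay":0,"az":0},{"dx":0,"dy":0,"dz":0,"ax":0,"ay":0,"az":0},{"dx":0,"dy":0,"dz":0,"ax":0,"ay":0,"az":0}]'
python3 - <<'E'
from h import *
W=[];O=[];P=[]
for _ in range(8):
    c=cam('scene'); s=manip.state(); W.append(s['wrist_force']);O.append(s['opening']*85.4);P.append(c['image'].astype(float))
print(s['t'],s['eef_pos'],np.mean(W,0),np.mean(O),s['finger_force'])
i=cv2.resize(np.mean(P,0).astype(np.uint8)[221:281,186:242],None,fx=7,fy=7,interpolation=cv2.INTER_CUBIC)
h=cv2.cvtColor(i,cv2.COLOR_BGR2HSV); m=((h[...,0]>12)&(h[...,0]<28)&(h[...,1]>95)&(h[...,2]>90)).astype(np.uint8); m[:150]=0;m[:,:140]=0;m[:,250:]=0
n,L,S,C=cv2.connectedComponentsWithStats(m)
for k in range(1,n):
    if S[k,4]>80:
        q=np.argwhere(L==k)[:,::-1]; d=q@np.array([.5,.866]); e=q[d>np.percentile(d,95)].mean(0); print(S[k],'end px',(e/7+[186,221]).round(2),(C[k]/7+[186,221]).round(2))
E
```

```text
t: 15.55
eef_pos: [0.5063, -0.1885, 0.1233]
tool_rot: [0.0, 0.036, 0.999, 0.0]
wrist_force: [0.6, 0.0, 0.1]
opening: 0.24
finger_force: 7.2
t: 17.05
eef_pos: [0.5063, -0.1885, 0.1233]
tool_rot: [-0.0, 0.036, 0.999, 0.0]
wrist_force: [-0.8, 0.1, 0.4]
opening: 0.242
finger_force: 6.8
17.45 [ 0.50627868 -0.18845734  0.12330841] [-0.12451856 -0.53091932  0.60483497] 20.370099552418466 6.7653679847717285
[195 187  30  28 343] end px [217.48 251.4 ] [215.7  250.08]
[159 217  34  38 503] end px [212.82 257.03] [211.14 254.83]
```

```bash
python3 -m handwheel '[{"dx":0,"dy":0,"dz":-0.0002,"ax":0,"ay":0,"az":0},{"dx":0,"dy":0,"dz":0,"ax":0,"ay":0,"az":0},{"dx":0,"dy":0,"dz":0,"ax":0,"ay":0,"az":0},{"dx":0,"dy":0,"dz":0,"ax":0,"ay":0,"az":0},{"dx":0,"dy":0,"dz":0,"ax":0,"ay":0,"az":0},{"dx":0,"dy":0,"dz":0,"ax":0,"ay":0,"az":0},{"dx":0,"dy":0,"dz":0,"ax":0,"ay":0,"az":0},{"dx":0,"dy":0,"dz":0,"ax":0,"ay":0,"az":0},{"dx":0,"dy":0,"dz":0,"ax":0,"ay":0,"az":0},{"dx":0,"dy":0,"dz":0,"ax":0,"ay":0,"az":0},{"dx":0,"dy":0,"dz":0,"ax":0,"ay":0,"az":0},{"dx":0,"dy":0,"dz":0,"ax":0,"ay":0,"az":0}]'
python3 -m handwheel '[{"dx":0,"dy":0,"dz":0,"ax":0,"ay":0,"az":0},{"dx":0,"dy":0,"dz":0,"ax":0,"ay":0,"az":0},{"dx":0,"dy":0,"dz":0,"ax":0,"ay":0,"az":0},{"dx":0,"dy":0,"dz":0,"ax":0,"ay":0,"az":0},{"dx":0,"dy":0,"dz":0,"ax":0,"ay":0,"az":0},{"dx":0,"dy":0,"dz":0,"ax":0,"ay":0,"az":0},{"dx":0,"dy":0,"dz":0,"ax":0,"ay":0,"az":0},{"dx":0,"dy":0,"dz":0,"ax":0,"ay":0,"az":0},{"dx":0,"dy":0,"dz":0,"ax":0,"ay":0,"az":0},{"dx":0,"dy":0,"dz":0,"ax":0,"ay":0,"az":0},{"dx":0,"dy":0,"dz":0,"ax":0,"ay":0,"az":0},{"dx":0,"dy":0,"dz":0,"ax":0,"ay":0,"az":0}]'
python3 - <<'E'
from h import *
W=[]
for _ in range(8): cam('scene'); s=manip.state(); W.append(np.r_[s['wrist_force'],s['torque'],s['opening']*85.4])
print(s['t'],s['eef_pos'],np.mean(W,0).round(3),s['finger_force'])
print(manip.finish_job())
E
```

```text
t: 18.95
eef_pos: [0.5063, -0.1884, 0.1231]
tool_rot: [-0.0, 0.036, 0.999, 0.0]
wrist_force: [-1.3, -1.0, 1.2]
opening: 0.235
finger_force: 6.8
t: 20.45
eef_pos: [0.5063, -0.1885, 0.1231]
tool_rot: [0.0, 0.036, 0.999, 0.0]
wrist_force: [-0.9, -0.4, 0.5]
opening: 0.234
finger_force: 6.8
20.85 [ 0.50627526 -0.18845258  0.12310731] [-7.2000e-01 -3.7600e-01  5.4900e-01 -7.8000e-02  4.6000e-02 -1.3000e-02
  2.0344e+01] 6.758541986346245
the job is handed in; nothing more can be done
None
```

I handed the job in at 20.9 s with the tweezers still held, one tip on each pad at about a 16 mm gap, after more than 3 s steady; the images put the tips within about 1 mm of the pad centres, but I inferred contact from the forces and saw no verdict.

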